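Locate a bracket against a flip stop

ROBOT

A 6-joint arm with a two-finger parallel gripper is mounted at the origin on a cart in front of the work surface, level with it; the furniture and walls round the work are solid. World frame = base frame: x ahead of the robot, y to its left, z up, the work surface at z = 0. Lengths are in m, angles in rad, forces in N, time in s.
With the tool pointing down it reaches from about 0.3 to 0.875 m from the base axis. Payload 6.4 kg.
Tool frame: the origin (TCP) lies on the centre line of the jaws, within the pads' length; the fingertips stand 14 mm ahead of it and the grasp point (between the pads) lies 5 mm behind it; z points along the fingers, y is the direction in which the jaws open and shut (so a half turn about z gives the same grasp; the last joint's range is limited). The gripper opens to 85 mm and grips with 20 to 120 N. Pads are 22 mm wide; open, the fingers measure 114 mm over their backs; the gripper's body (76 mm by 85 mm) begins 54 mm behind the grasp point. The pads swing forward as they close: fully open they stand 13 mm farther back than shut.
Start: joints at [1.049, 0.181, 1.607, -0, 1.354, -0.206], TCP at [0.179, 0.547, 0.245] pointing down, gripper open.
Joint ranges: [-2.99, 2.99], [-0.89, 2.07], [0.3, 2.58], [-1.14, 4.28], [0, 2.63], [-3.12, 3.12]. Speed limits (rad/s): [2.57, 2.57, 3.01, 3.14, 3.14, 3.14].

INTERFACE

Orientations are given as a unit quaternion [w, x, y, z].
In Python, from bench import * gives the robot as it stands.
- The arm moves only by the tool servo_tool, never from a script. Its argument "plan" is a list that holds one entry, the list of rows, each a list of 5 numbers: the shift along the world's x, y, z in m, then the turn about the world's z in rad, then the gripper command: -1 is shut, 1 is fully open, values between are in proportion. In form: [[[tx, ty, tz, roll, claw], ...]]. A call has 1 to 8 rows; each row shifts and turns the commanded pose from where the row before left it; what a row does not reach is not made up. A row lasts 1/10 s, in which the tool goes at most 50 mm and 8.59 degrees, less where a joint would pass 70% of its speed; a pose out of reach is approached as far as the arm can. A call with a gripper value outside its range is refused whole. The fingers move at their own pace and stop on an object; the grip force is fixed at half the most. Time passes only in rows, so rows that do not move let the fingers close. It gives the time, the measured TCP pose, the force and the opening at its end, in the units of the state.
- get_obs(): the state, without advancing time (a new reading comes with each control period).
- camera(name): name is "scene" or "top"; returns a dict with "img" (420x560x3 uint8, blue, green, red), "camera_matrix" (3x3 intrinsics, pixels), "k1" (the pictures are not rectified: a ray, as slopes to the right and down, at radius r is drawn at 1 + k1 r^2 times it, then the intrinsics apply), "rvec" (rotation vector, rad) and "tvec" (3), from world to camera coordinates, as OpenCV has them. Camera axes: x right, y down, z forward; pixel columns grow to the right and rows downward; lengths in m; the calibration is good to about 2 mm. A picture is of the moment at which its call begins. There is no depth.
- hand_in(): hands the job in, once; it reports no verdict.
Trained networks look in a picture, given as the dict that the camera call returned (one of the last four; its "shot" number tells which), for a name from the list of things; names that differ only in an ending like _2 or _b are one class to them, and where a whole thing is asked for, a point or a joint stands for the part that bears it (a point fixed in the world has none). Each returns a list of dicts, best first, with "conf" (0 to 1); they miss things now and then, are a little off and sometimes report something else, mostly with a low value. They report only what shows in the picture. A call takes as long as a camera call. They do not tell look-alikes from the thing itself.
- trace(picture, thing): "mask" (420x560 bool, what is visible of it) and "rect" ([left, top, right, bottom] as shares, 0 to 1, of the picture: columns of its width, rows of its height, round what is visible of it).
- pinpoint(picture, thing): "centre" ([row, column] as shares, 0 to 1, of the picture: columns of its width, rows of its height: a listed point, or the origin of a listed thing).
The state is a dict: "time_s": time; "q": joint angles; "dq": joint speeds; "joint_efforts": joint torques, N m; "eef_pos": TCP position; "eef_rot": TCP orientation; "wrist_force": force on the tool from outside, world axes, zero at the start; "torque": the same for the moment, N m; "opening": opening from 0.0 (shut) to 1.0 (fully open).
Only numpy, scipy, OpenCV 4.12 (cv2) and the standard library are available. Lean on these libraries where they do the work, as an engineer would, in place of code of your own. Each camera call takes 0.05 s, during which the arm holds its last target.

TASK

Flip the blue stop of the gauging fixture fully down, then put the aluminium tee bracket foot-down on the fixture's bed, with the long side of its foot flush against the fence and the end of its foot touching the nose of the stop. Then flip the stop fully up again out of the way, leaving the bracket in that position, and let go. Do not disturb the ring gauge.

Things in the scene. Friction and masses are not known exactly. Their poses are not given: they have to be found in the camera images.
- fixture: gauging fixture fixed to the bench: dark steel bed plate, low aluminium fence, blue flip stop. Origin on the bench top under the bed. In its frame (mm): bed x -55..55, y -120..90, top z 12; fence along y, x 25..45, top z 22, its front face at x 25 looks to -x (robot's side). Hinge ears and saddle of the stop at x 23..55, y 54..86, up to z 62. Stop when down: arm x -55..55, y 62..78, z 42..58
- nest (a point): point on the bed top, in the fixture's frame x 3, y 5, z 12 mm, with the fixture's axes: the centre of the bracket's underside lies here when the bracket touches both fence and nose, its length along the fixture's y
- flip_stop (a joint): hinge angle of the flip stop, rad: 0 = fully down (arm level on its saddle, pointing to the fixture's -x), 1.57 = upright, 1.75 = fully up, leaning back a little. Starts at 1.57 to 1.75. The hinge is stiff by friction (0.13 N m; the stop weighs 120 g) and stays wherever it is left; the stop does not give along the fence
- stop_hinge (a point): a point on the hinge line of the stop, beside the ears at the y of the grip bar's middle; the hinge line runs along the fixture's y, 50 mm above the bench. (Beware: to the left of the work, near x 0.40, y 0.15 to 0.3 m, stands a fixed probe on a post, over 0.25 m tall; fingertips 0.42 m above the bench pass over it)
- stop_grip (a point): middle of the stop's grip bar: black, round, 14 mm thick, sticking out 44 mm from the arm's side towards the fixture's +y, parallel to the hinge line, 92 mm from it. The point is on the bar's axis, 22 mm from the arm. From stop_hinge it lies -92 cos(joint) mm along the fixture's x and 92 sin(joint) mm up. The bar can turn between the fingers
- stop_nose (a point): centre of the working face of the stop's steel nose, a block under the arm, 38 mm (fixture x) by 12 mm (y). When the stop is down the face is flat towards the fixture's -y at fixture y = 60 mm, x -17..21, z 14..46 mm; the end of the bracket's foot goes against it. It turns with the stop
- bracket_center (a point): centre, 26.5 mm above the underside, of the loose aluminium tee bracket, about 260 g: foot 44 (x) x 110 (y) x 12 mm thick; upright web in its middle, 10 mm thick (x), 90 mm long (y), top 53 mm above the underside. z up, y along its length; a half turn about z makes no difference. Stands on its foot on the bench before the fixture; take it by the upper part of the web
- ring_gauge: bystander: steel ring gauge lying on the bench, diameter 58 mm, 18 mm high, origin at its underside
There are look-alikes about, which are no part of the job. Leave any purple look-alike of the part that bears bracket_center alone.

How it is judged:
By the outcome, as a careful person would: the job done as asked, in the order asked, and still so for the second after the job is handed in, with the robot touching nothing.
It also fails if it takes over 72 s, if anything falls off the work surface, if the arm or the gripper's body presses on something with over 40 N, if the wrist force passes 120 N, or if a joint passes its speed limit or range.

## Working session

There is one attempt and no reset: what is moved stays moved. The work goes in short steps, Python scripts to look and compute and a tool call to move; the robot and the scene stay as the last step left them, time stands still between calls to the robot, and variables do not carry over. Pictures are saved under pics/ and viewed, and the job is handed in when it is done.

Besides the shell and the picture viewer there is one more tool, called after "Request:" as name(argument=value, ...) on one line, values as JSON. servo_tool: Moves the arm, as the interface text tells. Its arguments: {"type":"object","properties":{"plan":{"type":"array"}},"required":["plan"]}

```bash
ls; mkdir -p pics; cat > look.py <<'E'
from bench import *
import cv2,numpy as np
E
python3 - <<'E'
from look import *
o=get_obs();print(o)
for n in("scene","top"):
    p=camera(n);cv2.imwrite(f"pics/{n}0.png",p["img"])
    print(n,p["camera_matrix"],p["k1"],p["rvec"],p["tvec"])
    for t in("fixture","stop_grip","stop_hinge","stop_nose","bracket_center","ring_gauge","nest"):
        try:print(t,[( round(d["conf"],2),[round(d["centre"][1]*560,1),round(d["centre"][0]*420,1)]) for d in pinpoint(p,t)])
        except Exception as e:print(t,e)
E
```

```text
pics
{'time_s': 0.0, 'q': array([ 1.04872095e+00,  1.81578205e-01,  1.60801381e+00,  2.89064385e-05,
        1.35382891e+00, -2.06314380e-01]), 'dq': array([-5.51514280e-04,  2.70031436e-04, -1.89786329e-03,  1.17812631e-03,
        9.39058295e-04,  6.00642808e-05]), 'joint_efforts': array([-1.28686956e-03, -4.44873333e+01, -3.51339877e+01, -3.40361366e-04,
        8.95336474e-03,  1.17771538e-05]), 'eef_pos': array([0.17826783, 0.54609893, 0.24436045]), 'eef_rot': array([-3.38797026e-04,  1.57228443e-01,  9.87561837e-01, -8.49148148e-04]), 'wrist_force': array([ 0.5090574 , -0.3138906 , -0.02763511]), 'torque': array([ 0.04637918, -0.032047  ,  0.00974596]), 'opening': 1.0000586692114144}
scene [[457.14318891   0.         283.97781367]
 [  0.         457.14318891 217.2442534 ]
 [  0.           0.           1.        ]] 0.0009404224134781936 [ 1.05763023 -2.61486659  0.75161562] [0.3392981  0.38200159 0.7689466 ]
fixture [(0.84, [267.5, 223.6])]
stop_grip [(0.94, [217.4, 204.5])]
stop_hinge [(0.6, [216.9, 232.9])]
stop_nose [(0.74, [236.2, 210.4])]
bracket_center [(0.85, [329.1, 244.1]), (0.72, [173.2, 282.8])]
ring_gauge [(0.83, [379.6, 181.1])]
nest []
top [[388.3782408    0.         278.25235649]
 [  0.         388.3782408  207.40175145]
 [  0.           0.           1.        ]] -0.015812034861033334 [ 2.18110157 -2.13346567  0.14618541] [-0.06859252  0.51743815  0.89359681]
fixture [(0.92, [277.9, 186.8])]
stop_grip [(0.59, [227.7, 154.3])]
stop_hinge [(0.74, [233.0, 169.5])]
stop_nose [(0.73, [254.3, 167.7])]
bracket_center [(0.8, [179.9, 171.9]), (0.63, [291.6, 243.1]), (0.3, [235.2, 164.5])]
ring_gauge [(0.96, [382.8, 227.9])]
nest [(0.79, [275.4, 182.9])]
```

View pics/scene0.png

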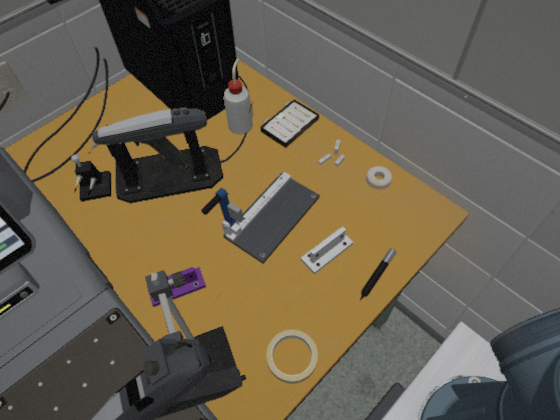

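View pics/top0.png

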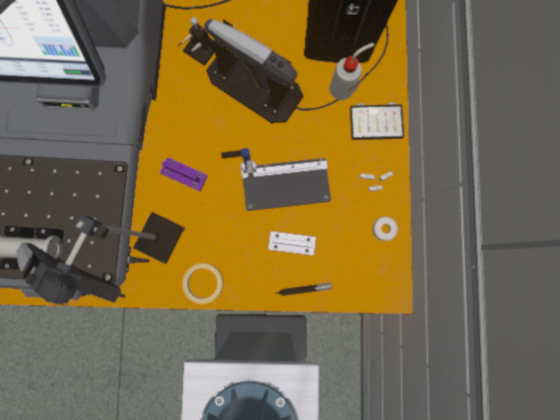

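The bracket is the white tee at top (292,243), scene (329,244). The purple look-alike is at top (184,172), and the stop is up at top (235,155). Next I'll triangulate and zoom in.

```bash
cat > look.py <<'E'
from bench import *
import cv2,numpy as np
from scipy.optimize import least_squares
def D(p): return np.array([p["k1"],0,0,0,0.])
def proj(p,X): return cv2.projectPoints(np.asarray(X,float).reshape(-1,1,3),p["rvec"],p["tvec"],p["camera_matrix"],D(p))[0].reshape(-1,2)
def ray(p,uv):
    n=cv2.undistortPoints(np.array(uv,float).reshape(1,1,2),p["camera_matrix"],D(p)).ravel()
    R=cv2.Rodrigues(np.array(p["rvec"]))[0]; t=np.array(p["tvec"]).ravel()
    return -R.T@t, R.T@np.r_[n,1]
def onz(p,uv,z):
    c,d=ray(p,uv); return c+d*(z-c[2])/d[2]
def tri(ps,uvs):
    A=np.zeros((3,3));b=np.zeros(3)
    for p,uv in zip(ps,uvs):
        c,d=ray(p,uv);d/=np.linalg.norm(d);M=np.eye(3)-np.outer(d,d);A+=M;b+=M@c
    return np.linalg.solve(A,b)
def px(d): return np.array([d["centre"][1]*560,d["centre"][0]*420])
def crop(p,x0,y0,w,h,s,f): cv2.imwrite(f,cv2.resize(p["img"][y0:y0+h,x0:x0+w],None,fx=s,fy=s,interpolation=cv2.INTER_CUBIC))
E
python3 - <<'E'
from look import *
s=camera("scene");t=camera("top")
crop(s,190,160,180,120,4,"pics/sc1.png");crop(t,210,135,130,130,4.5,"pics/tc1.png")
print("tcp",proj(s,get_obs()["eef_pos"]),proj(t,get_obs()["eef_pos"]))
for n in("stop_grip","stop_hinge","stop_nose","fixture","nest","ring_gauge","bracket_center"):
    a=pinpoint(s,n);b=pinpoint(t,n)
    for i in a[:2]:
        for j in b[:2]:
            X=tri([s,t],[px(i),px(j)]);e=np.abs(proj(s,X)-px(i)).max()
            print(n,X.round(4),e.round(1),round(i["conf"],2),round(j["conf"],2))
    for j in b[:1]: print(n,"top z0/12/26",onz(t,px(j),0).round(4),onz(t,px(j),.0265).round(4))
E
```

```text
tcp [[ 97.17117862 734.15485491]] [[-68.83238467 376.34666153]]
stop_grip [0.6095 0.05   0.1475] 1.2 0.65 0.62
stop_grip top z0/12/26 [0.6503 0.0705 0.    ] [0.6434 0.067  0.0265]
stop_hinge top z0/12/26 [0.6189 0.0597 0.    ] [0.6128 0.0566 0.0265]
stop_nose [0.604  0.007  0.0916] 0.2 0.57 0.6
stop_nose top z0/12/26 [0.6261 0.0136 0.    ] [0.6198 0.0118 0.0265]
fixture [ 0.5857 -0.0637 -0.0137] 0.7 0.64 0.81
fixture [ 0.569  -0.0067  0.0954] 16.1 0.64 0.58
fixture [ 0.4398 -0.0776  0.3247] 46.0 0.44 0.81
fixture [ 0.4294 -0.0285  0.4078] 59.7 0.44 0.58
fixture top z0/12/26 [ 0.5817 -0.0645  0.    ] [ 0.5767 -0.0641  0.0265]
nest [ 0.5854 -0.0498  0.0171] 1.8 0.62 0.74
nest top z0/12/26 [ 0.5855 -0.0521  0.    ] [ 0.5803 -0.0521  0.0265]
ring_gauge [ 0.4231 -0.014   0.4297] 62.1 0.9 0.71
ring_gauge [ 0.4804 -0.3271 -0.0153] 0.3 0.9 0.58
ring_gauge [0.5577 0.0171 0.141 ] 15.9 0.33 0.71
ring_gauge [ 0.5023 -0.1381  0.1473] 61.7 0.33 0.58
ring_gauge top z0/12/26 [0.6194 0.047  0.    ] [0.6133 0.0442 0.0265]
bracket_center [0.425  0.0727 0.3804] 61.5 0.96 0.94
bracket_center [ 0.5    -0.0747  0.0364] 29.4 0.96 0.51
bracket_center [0.6046 0.1805 0.0272] 0.6 0.81 0.94
bracket_center [ 0.644   0.0517 -0.1348] 46.8 0.81 0.51
bracket_center top z0/12/26 [0.6097 0.1866 0.    ] [0.6038 0.1799 0.0265]
```

View pics/sc1.png

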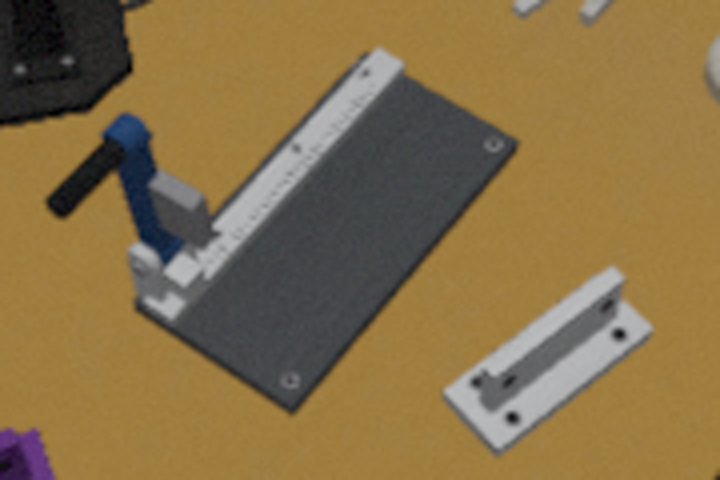

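View pics/tc1.png

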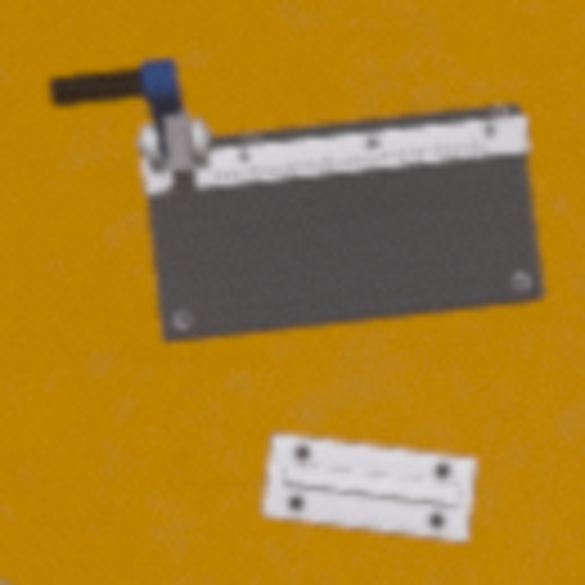

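```bash
cat > fit.py <<'E'
from look import *
from scipy.optimize import minimize
S=4
def boxes_mask(p,boxes,pose,win):
    x,y,a=pose[:3]; c,s=np.cos(a),np.sin(a)
    x0,y0,w,h=win
    m=np.zeros((h*S,w*S),np.uint8)
    for (X0,X1,Y0,Y1,Z0,Z1) in boxes:
        P=np.array([[i,j,k] for i in(X0,X1) for j in(Y0,Y1) for k in(Z0,Z1)],float)/1000
        W=np.c_[x+c*P[:,0]-s*P[:,1],y+s*P[:,0]+c*P[:,1],P[:,2]]
        uv=proj(p,W)
        q=((uv-[x0,y0]+.5)*S-.5)
        cv2.fillConvexPoly(m,np.round(cv2.convexHull(q.astype(np.float32))*16).astype(np.int32),1,shift=4)
    return m.reshape(h,S,w,S).mean((1,3))
def fg(p,win):
    x0,y0,w,h=win
    im=p["img"][y0:y0+h,x0:x0+w].astype(float)
    # orangeness : (R-B)/R
    r=(im[...,2]-im[...,0])/(im[...,2]+10)
    bg=np.percentile(r,80)
    return np.clip(1-r/bg,0,1)/0.9
def fit(views,boxes,x0,step=(.004,.004,.03),z=0):
    F=[(p,win,np.clip(fg(p,win),0,1),ig) for p,win,ig in views]
    def cost(v):
        e=0
        for p,win,f,ig in F:
            m=boxes_mask(p,boxes,v,win); d=(m-f)**2
            for (a,b,c_,d_) in ig: d[b-win[1]:d_-win[1],a-win[0]:c_-win[0]]=0
            e+=d.sum()
        return e
    sim=np.array([x0]+[np.array(x0)+np.eye(3)[i]*step[i] for i in range(3)])
    r=minimize(cost,x0,method="Nelder-Mead",options=dict(initial_simplex=sim,xatol=1e-5,fatol=1e-3))
    return r.x,r.fun
BED=[(-55,55,-120,90,0,12)]
FIX=BED+[(25,45,-120,60,12,22)]
BR=[(-22,22,-55,55,0,12),(-5,5,-45,45,12,53)]
def overlay(p,boxes,pose,win,s,f):
    x0,y0,w,h=win
    im=cv2.resize(p["img"][y0:y0+h,x0:x0+w],None,fx=s,fy=s,interpolation=cv2.INTER_CUBIC)
    x,y,a=pose[:3]; c,sn=np.cos(a),np.sin(a)
    for (X0,X1,Y0,Y1,Z0,Z1) in boxes:
        P=np.array([[i,j,k] for i in(X0,X1) for j in(Y0,Y1) for k in(Z0,Z1)],float)/1000
        W=np.c_[x+c*P[:,0]-sn*P[:,1],y+sn*P[:,0]+c*P[:,1],P[:,2]]
        q=(proj(p,W)-[x0,y0]+.5)*s
        for i in range(8):
            for b in(1,2,4):
                if not i&b: cv2.line(im,tuple(int(v) for v in q[i]),tuple(int(v) for v in q[i|b]),(0,255,0),1)
    cv2.imwrite(f,im)
E
python3 - <<'E'
from fit import *
s=camera("scene");t=camera("top")
ws=(215,165,115,100);wt=(225,145,115,75)
igs=[(190,165,245,240)];igt=[(220,140,258,180)]
for nm,v in(("both",[(s,ws,igs),(t,wt,igt)]),("scene",[(s,ws,igs)]),("top",[(t,wt,igt)])):
    F,e=fit(v,FIX,[.5855,-.06,.06]);print("fix",nm,F.round(4),round(e,1))
    if nm=="both":FX=F
bs=(292,215,70,65);bt=(260,225,65,38)
for nm,v in(("both",[(s,bs,[]),(t,bt,[])]),("scene",[(s,bs,[])]),("top",[(t,bt,[])])):
    B,e=fit(v,BR,[.46,-.085,-.06]);print("br",nm,B.round(4),round(e,1))
    if nm=="both":BX=B
h=np.array([35.,92.,50])
# stop angle/grip
c,sn=np.cos(FX[2]),np.sin(FX[2]);R=np.array([[c,-sn],[sn,c]])
ps=px(pinpoint(s,"stop_grip")[0]);pt=px(pinpoint(t,"stop_grip")[0]);print("grip",tri([s,t],[ps,pt]).round(4))
X=tri([s,t],[ps,pt]); l=R.T@(X[:2]-FX[:2]);print("grip in fixture",l.round(4),X[2])
overlay(s,FIX+BR[:0],FX,(190,160,180,120),4,"pics/os.png");overlay(t,FIX,FX,(210,135,130,130),4.5,"pics/ot.png")
overlay(s,BR,BX,bs,8,"pics/bs.png");overlay(t,BR,BX,bt,8,"pics/bt.png")
E
```

```text
fix both [ 0.5804 -0.0588  0.1217] 1490.6
fix scene [ 0.5806 -0.0579  0.1153] 1242.4
fix top [ 0.5806 -0.0589  0.1245] 245.5
br both [ 0.4357 -0.0903 -0.1055] 129.7
br scene [ 0.4354 -0.0895 -0.1042] 91.1
br top [ 0.4365 -0.0913 -0.1053] 28.8
grip [0.6114 0.0519 0.149 ]
grip in fixture [0.0442 0.1062] 0.14899509460632918
```

```bash
python3 - <<'E'
import cv2,numpy as np
a=[cv2.imread("pics/"+n) for n in("os.png","ot.png","bs.png","bt.png")]
def fitb(i,w,h):
    f=min(w/i.shape[1],h/i.shape[0]);i=cv2.resize(i,None,fx=f,fy=f);o=np.zeros((h,w,3),np.uint8);o[:i.shape[0],:i.shape[1]]=i;return o
cv2.imwrite("pics/ov1.png",np.vstack([np.hstack([fitb(a[0],400,300),fitb(a[1],400,300)]),np.hstack([fitb(a[2],400,300),fitb(a[3],400,300)])]))
E
```

```text
(no output)
```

View pics/ov1.png

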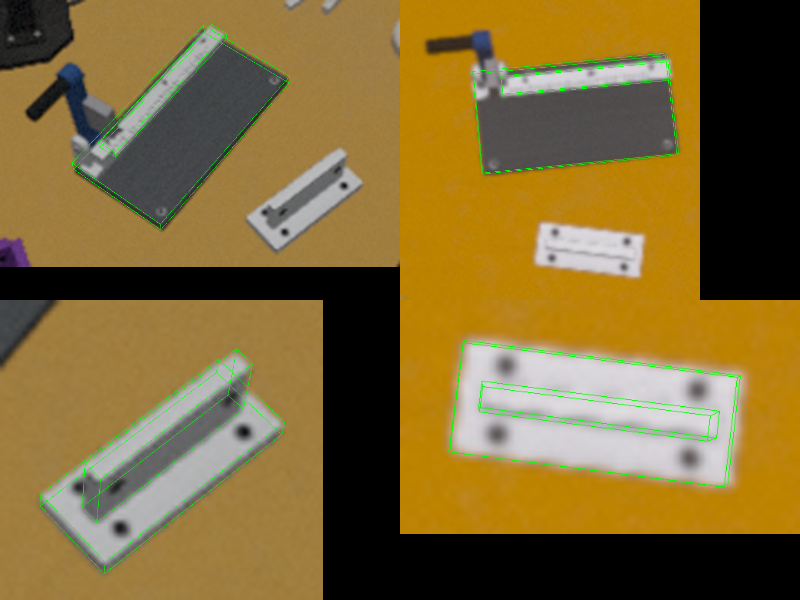

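View pics/ot.png

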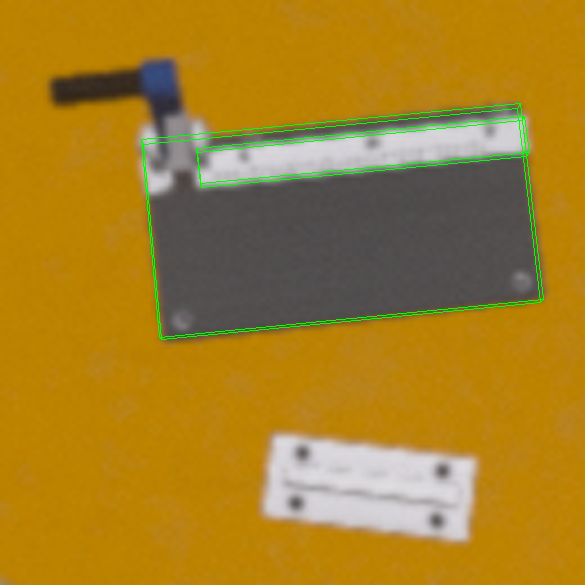

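View pics/os.png

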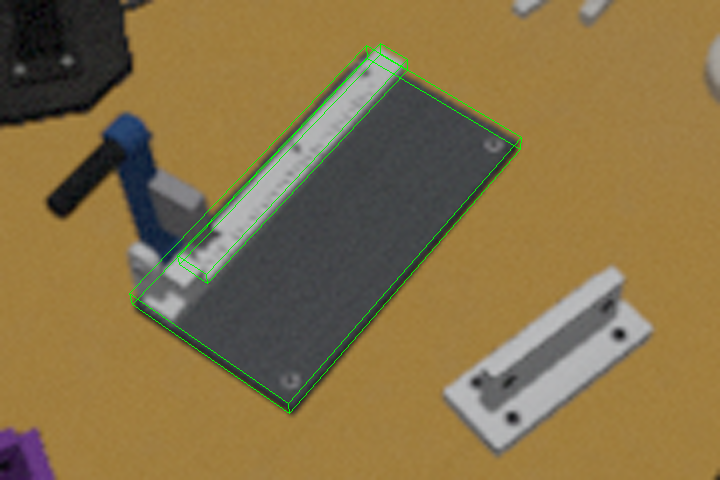

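```bash
python3 - <<'E'
from fit import *
s=camera("scene");t=camera("top")
FX=np.array([.5804,-.0588,.1217]);c,sn=np.cos(FX[2]),np.sin(FX[2]);R=np.array([[c,-sn],[sn,c]])
loc=lambda X:np.r_[R.T@(X[:2]-FX[:2]),X[2]].round(4)
X=tri([s,t],[(211.9,203.6),(230.9,153.9)]);print("manual bar",loc(X),(proj(s,X),proj(t,X)))
for k in range(3):
    for n in("stop_grip","stop_hinge","stop_nose","ring_gauge"):
        a=pinpoint(s,n);b=pinpoint(t,n)
        if a and b:
            X=tri([s,t],[px(a[0]),px(b[0])]);print(n,loc(X),a[0]["conf"].__round__(2),b[0]["conf"].__round__(2),px(a[0]).round(1),px(b[0]).round(1))
    s=camera("scene");t=camera("top")
# model of bar for angles
for hx in(.033,.039,.045):
  for th in(1.57,1.66,1.75):
    P=[]
    for y in(.078,.1,.122):
        l=np.array([hx-.092*np.cos(th),y]);P.append(np.r_[FX[:2]+R@l,.05+.092*np.sin(th)])
    print(hx,th,((proj(s,P)-[190,160]+.5)*4).round(0).tolist(),((proj(t,P)-[210,135]+.5)*4.5).round(0).tolist())
E
```

```text
manual bar [0.0497 0.1004 0.1417] (array([[211.50342426, 203.49837174]]), array([[231.10697478, 154.19847735]]))
stop_grip [0.0431 0.1022 0.153 ] 0.76 0.9 [215.4 203.3] [228.5 153.7]
stop_hinge [0.0349 0.1094 0.0664] 0.7 0.74 [218.  230.7] [232.2 170.3]
stop_nose [0.0326 0.0607 0.0842] 0.93 0.65 [235.7 210.7] [251.6 166. ]
ring_gauge [-0.1392 -0.2436  0.0072] 0.81 0.74 [379.5 178. ] [384.4 230.6]
stop_grip [0.047  0.1013 0.1495] 0.58 0.9 [211.6 202.2] [230.4 154.5]
stop_hinge [0.0477 0.0998 0.0306] 0.88 0.94 [219.7 233.3] [236.8 167.4]
stop_nose [0.0231 0.0627 0.103 ] 0.6 0.58 [237.1 208.5] [250.9 168.7]
stop_grip [0.0479 0.1007 0.1535] 0.57 0.88 [213.3 201.1] [229.3 151.9]
stop_hinge [0.0459 0.1071 0.043 ] 0.73 0.88 [214.9 232.7] [234.6 168.9]
stop_nose [0.0267 0.0611 0.0937] 0.61 0.88 [238.1 209.9] [251.  166.9]
ring_gauge [-0.1312 -0.2497 -0.0155] 0.8 0.89 [374.3 180.4] [385.  229.4]
0.033 1.57 [[146.0, 162.0], [115.0, 193.0], [84.0, 224.0]] [[147.0, 118.0], [101.0, 123.0], [55.0, 127.0]]
0.033 1.66 [[133.0, 154.0], [102.0, 184.0], [71.0, 216.0]] [[146.0, 101.0], [100.0, 106.0], [54.0, 110.0]]
0.033 1.75 [[120.0, 147.0], [89.0, 177.0], [58.0, 208.0]] [[144.0, 85.0], [98.0, 90.0], [52.0, 94.0]]
0.039 1.57 [[136.0, 156.0], [105.0, 186.0], [74.0, 218.0]] [[146.0, 106.0], [100.0, 110.0], [54.0, 115.0]]
0.039 1.66 [[123.0, 148.0], [93.0, 178.0], [61.0, 209.0]] [[145.0, 89.0], [99.0, 94.0], [53.0, 98.0]]
0.039 1.75 [[111.0, 141.0], [80.0, 171.0], [49.0, 202.0]] [[143.0, 73.0], [97.0, 78.0], [51.0, 82.0]]
0.045 1.57 [[127.0, 149.0], [96.0, 180.0], [65.0, 211.0]] [[145.0, 94.0], [99.0, 98.0], [53.0, 103.0]]
0.045 1.66 [[114.0, 141.0], [83.0, 172.0], [52.0, 203.0]] [[144.0, 77.0], [98.0, 81.0], [52.0, 86.0]]
0.045 1.75 [[102.0, 134.0], [71.0, 165.0], [39.0, 195.0]] [[142.0, 61.0], [96.0, 66.0], [50.0, 70.0]]
```

Request:
servo_tool(plan=[[[0,0,0.045,-0.142,1],[0,0,0.045,-0.142,1],[0,0,0.045,-0.142,1],[0,0,0.045,-0.142,1],[0,0,0.045,-0.142,1],[0.03,-0.034,0,-0.142,1],[0.03,-0.034,0,-0.142,1],[0.03,-0.034,0,-0.14,1]]])

```text
time_s: 4.2
eef_pos: [0.2691, 0.4436, 0.4707]
eef_rot: [0.0, 0.665, 0.747, 0.0]
wrist_force: [0.7, -0.1, 0.4]
opening: 1.001
```

Request:
servo_tool(plan=[[[0.032,-0.037,0,0,1],[0.032,-0.037,0,0,1],[0.032,-0.037,0,0,1],[0.032,-0.037,0,0,1],[0.032,-0.037,0,0,1],[0.032,-0.037,0,0,1],[0.032,-0.037,0,0,1],[0.032,-0.037,0,0,1]]])

```text
time_s: 5.0
eef_pos: [0.5255, 0.1468, 0.4705]
eef_rot: [0.0, 0.663, 0.749, 0.0]
wrist_force: [0.7, 0.7, 0.5]
opening: 0.994
```

Request:
servo_tool(plan=[[[0.031,-0.034,0,0,1],[0.031,-0.034,0,0,1],[0.029,-0.033,0,0.006,1],[0,0,-0.048,0,1],[0,0,-0.048,0,1],[0,0,-0.048,0,1],[0,0,0,0,1]]])

```text
time_s: 5.7
eef_pos: [0.6117, 0.0478, 0.3177]
eef_rot: [-0.006, 0.661, 0.75, -0.004]
wrist_force: [-0.6, -0.4, -0.9]
opening: 1.003
```

Request:
servo_tool(plan=[[[0,0,0,0,1],[0,0,0,0,1]]])

```text
time_s: 5.9
eef_pos: [0.6172, 0.0475, 0.3303]
eef_rot: [0.002, 0.661, 0.751, 0.002]
wrist_force: [-0.3, 0.6, -0.0]
opening: 0.999
```

Request:
servo_tool(plan=[[[0,0,-0.045,0,1],[0,0,-0.045,0,1],[0,-0.001,-0.042,0,0.4],[0,0,-0.035,0,0.2],[0,0,-0.025,0,0.2],[0,0,0,0,0.2],[0,0,0,0,0.2]]])

```text
time_s: 6.6
eef_pos: [0.6176, 0.0465, 0.1372]
eef_rot: [0.002, 0.661, 0.751, 0.001]
wrist_force: [0.5, 0.5, 0.5]
opening: 0.601
```

```bash
python3 - <<'E'
from look import *
print(get_obs()["eef_pos"],get_obs()["opening"])
s=camera("scene");t=camera("top")
a=cv2.resize(s["img"][140:280,150:290],None,fx=2.8,fy=2.8,interpolation=2);b=cv2.resize(t["img"][80:220,170:310],None,fx=2.8,fy=2.8,interpolation=2)
cv2.imwrite("pics/g1.png",np.hstack([a,b]))
E
```

```text
[0.61760261 0.0464559  0.1371838 ] 0.6010009477060146
```

View pics/g1.png

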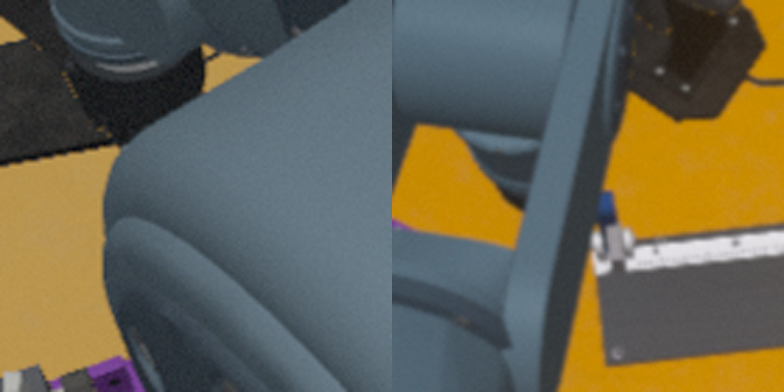

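The arm hides the bar from both cameras, so I'll check the grip by the opening.

Request:
servo_tool(plan=[[[0,0,0,0,-1],[0,0,0,0,-1],[0,0,0,0,-1],[0,0,0,0,-1],[0,0,0,0,-1],[0,0,0,0,-1]]])

```text
time_s: 7.3
eef_pos: [0.6164, 0.0466, 0.1357]
eef_rot: [0.001, 0.661, 0.751, 0.001]
wrist_force: [-1.0, 0.9, 6.4]
opening: 0.14
```

```bash
python3 - <<'E'
import numpy as np
th=np.linspace(1.674,0,17);x=39-92*np.cos(th);z=50+92*np.sin(th)
for a,b,c in zip(th[1:],np.diff(x),np.diff(z)):print(round(a,2),(b*.9926).round(1),(b*.1214).round(1),c.round(1))
E
```

```text
1.57 -9.5 -1.2 0.5
1.46 -9.5 -1.2 -0.5
1.36 -9.4 -1.2 -1.5
1.26 -9.2 -1.1 -2.5
1.15 -8.9 -1.1 -3.5
1.05 -8.5 -1.0 -4.4
0.94 -8.0 -1.0 -5.2
0.84 -7.4 -0.9 -6.1
0.73 -6.7 -0.8 -6.8
0.63 -6.0 -0.7 -7.5
0.52 -5.2 -0.6 -8.1
0.42 -4.3 -0.5 -8.6
0.31 -3.4 -0.4 -9.0
0.21 -2.5 -0.3 -9.3
0.1 -1.5 -0.2 -9.5
0.0 -0.5 -0.1 -9.6
```

Request:
servo_tool(plan=[[[-0.0095,-0.0012,0.0005,0,-1],[-0.0095,-0.0012,-0.0005,0,-1],[-0.0094,-0.0012,-0.0015,0,-1],[-0.0092,-0.0011,-0.0025,0,-1],[-0.0089,-0.0011,-0.0035,0,-1],[-0.0085,-0.001,-0.0044,0,-1]]])

```text
time_s: 7.9
eef_pos: [0.5627, 0.0392, 0.1242]
eef_rot: [0.003, 0.661, 0.751, 0.002]
wrist_force: [6.7, -1.1, 2.6]
opening: 0.14
```

Forces stay small, so I'll continue.

Request:
servo_tool(plan=[[[-0.008,-0.001,-0.0052,0,-1],[-0.0074,-0.0009,-0.0061,0,-1],[-0.0067,-0.0008,-0.0068,0,-1],[-0.006,-0.0007,-0.0075,0,-1],[-0.0052,-0.0006,-0.0081,0,-1],[-0.0043,-0.0005,-0.0086,0,-1],[0,0,0,0,-1]]])

```text
time_s: 8.6
eef_pos: [0.5243, 0.0344, 0.0798]
eef_rot: [0.002, 0.661, 0.75, 0.001]
wrist_force: [10.6, -2.8, -6.6]
opening: 0.138
```

Request:
servo_tool(plan=[[[-0.003,-0.0004,-0.009,0,-1],[-0.002,-0.0003,-0.0093,0,-1],[-0.001,-0.0002,-0.0095,0,-1],[0,0,-0.005,0,-1],[0,0,0,0,-1],[0,0,0,0,-1]]])

```text
time_s: 9.2
eef_pos: [0.5181, 0.0336, 0.0473]
eef_rot: [0.001, 0.661, 0.751, 0.001]
wrist_force: [6.0, -3.1, 1.3]
opening: 0.139
```

Request:
servo_tool(plan=[[[0,0,-0.0015,0,-1],[0,0,-0.0015,0,-1],[0,0,0,0,-1]]])

```text
time_s: 9.5
eef_pos: [0.5181, 0.0336, 0.045]
eef_rot: [0.002, 0.661, 0.751, 0.0]
wrist_force: [2.7, -3.7, 7.5]
opening: 0.141
```

Request:
servo_tool(plan=[[[0,0,-0.0015,0,-1],[0,0,0,0,-1]]])

```text
time_s: 9.7
eef_pos: [0.518, 0.0336, 0.0441]
eef_rot: [0.001, 0.661, 0.751, 0.0]
wrist_force: [0.8, -3.9, 13.8]
opening: 0.138
```

Request:
servo_tool(plan=[[[0,0,-0.0015,0,-1],[0,0,0,0,-1]]])

```text
time_s: 9.9
eef_pos: [0.5181, 0.0336, 0.0438]
eef_rot: [0.001, 0.661, 0.751, 0.0]
wrist_force: [-3.9, -1.9, 26.8]
opening: 0.139
```

The stop is hard down on its saddle (Fz rising at a constant z). Release and lift.

Request:
servo_tool(plan=[[[0,0,0,0,0],[0,0,0,0,0],[0,0,0,0,0],[0,0,0,0,0],[0,0,0.03,0,0],[0,0,0.045,0,0.4],[0,0,0.045,0,0.4],[-0.02,-0.03,0.03,0,0.4]]])

```text
time_s: 10.7
eef_pos: [0.4989, 0.0058, 0.1944]
eef_rot: [0.002, 0.66, 0.752, 0.001]
wrist_force: [0.6, -0.2, 1.1]
opening: 0.701
```

Request:
servo_tool(plan=[[[-0.02,-0.043,0,-0.06,0.4],[-0.02,-0.043,0,-0.06,0.4],[-0.01,-0.003,0,-0.06,0.4],[0,0,0,-0.05,0.4],[0,0,0,0,0.4],[0,0,0,0,0.4]]])

```text
time_s: 11.3
eef_pos: [0.4468, -0.0844, 0.191]
eef_rot: [-0.0, 0.742, 0.67, -0.0]
wrist_force: [-0.5, 0.1, -0.8]
opening: 0.699
```

```bash
python3 - <<'E'
from look import *
print(get_obs()["eef_pos"],get_obs()["opening"])
s=camera("scene");t=camera("top")
cv2.imwrite("pics/s2.png",s["img"]);cv2.imwrite("pics/t2.png",t["img"])
E
```

```text
[ 0.44681066 -0.08444397  0.19097896] 0.6989512831910416
```

View pics/s2.png

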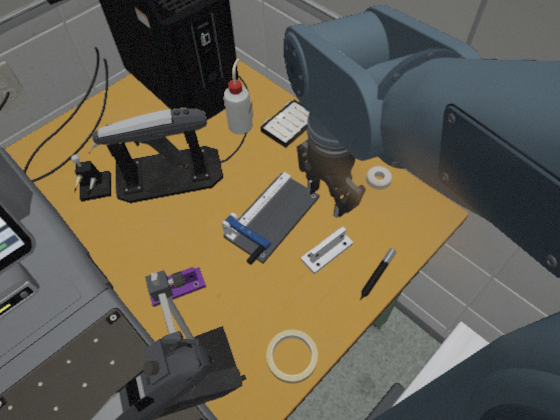

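View pics/t2.png

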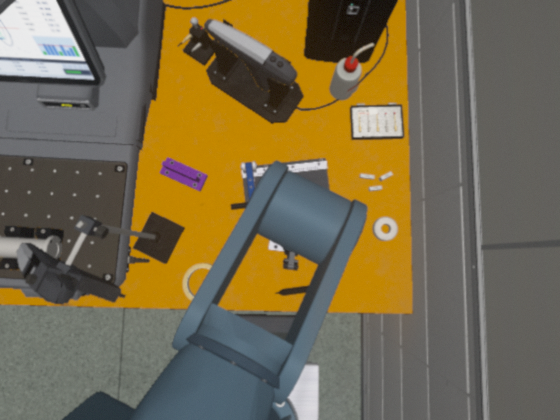

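Request:
servo_tool(plan=[[[-0.011,-0.006,-0.02,-0.003,0.4],[0,0,-0.045,0,0],[0,0,-0.045,0,0],[0,0,-0.035,0,0],[0,0,-0.01,0,0],[0,0,0,0,0],[0,0,0,0,0]]])

```text
time_s: 12.1
eef_pos: [0.4372, -0.091, 0.0376]
eef_rot: [0.001, 0.743, 0.669, 0.0]
wrist_force: [0.8, 0.6, -0.5]
opening: 0.501
```

Request:
servo_tool(plan=[[[-0.0005,0,0,0,-1],[0,0,0,0,-1],[0,0,0,0,-1],[0,0,0,0,-1],[0,0,0,0,-1],[0,0,0,0,-1],[0,0,0,0,-1]]])

```text
time_s: 12.8
eef_pos: [0.4364, -0.0911, 0.0378]
eef_rot: [0.001, 0.743, 0.669, 0.0]
wrist_force: [-2.0, 1.0, 7.5]
opening: 0.103
```

Request:
servo_tool(plan=[[[0,0,0.03,0,-1],[0,0,0.035,0,-1],[0.035,0.005,0,0.06,-1],[0.035,0.005,0,0.06,-1],[0.036,0.005,0,0.06,-1],[0.036,0.006,0,0.046,-1],[0,0,0,0,-1],[0,0,0,0,-1]]])

```text
time_s: 13.6
eef_pos: [0.5772, -0.0692, 0.1009]
eef_rot: [-0.001, 0.663, 0.748, -0.0]
wrist_force: [-1.3, 0.7, -3.3]
opening: 0.105
```

```bash
python3 - <<'E'
from look import *
print(get_obs()["eef_pos"],get_obs()["eef_rot"],get_obs()["wrist_force"])
s=camera("scene");t=camera("top")
a=cv2.resize(s["img"][150:290,190:330],None,fx=2.8,fy=2.8,interpolation=2);b=cv2.resize(t["img"][130:270,210:350],None,fx=2.8,fy=2.8,interpolation=2)
cv2.imwrite("pics/g3.png",np.hstack([a,b]))
E
```

```text
[ 0.57718253 -0.06922131  0.10089715] [-5.58415918e-04  6.63229265e-01  7.48416014e-01 -3.15275217e-04] [-1.26667362  0.72091821 -3.27234098]
```

View pics/g3.png

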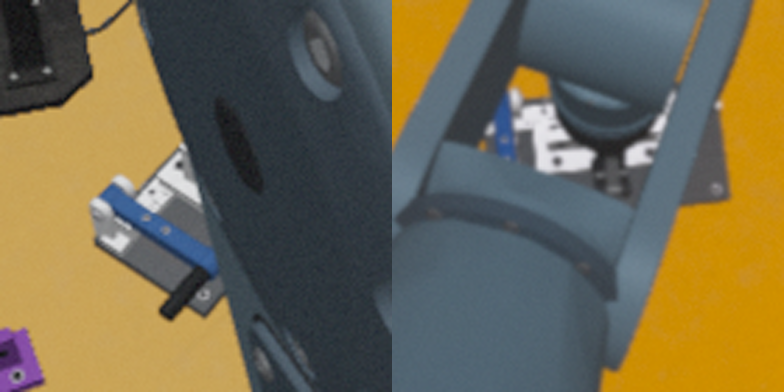

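Request:
servo_tool(plan=[[[0,0,-0.025,0,-1],[0,0,-0.02,0,-1],[0,0,-0.003,0,-1],[0,0,-0.001,0,-1],[0,0,0,0,-1],[0,0,0,0,-1]]])

```text
time_s: 14.3
eef_pos: [0.5782, -0.07, 0.0536]
eef_rot: [0.001, 0.663, 0.748, 0.0]
wrist_force: [-0.1, -0.1, -2.7]
opening: 0.104
```

Request:
servo_tool(plan=[[[0,0,-0.001,0,-1],[0,0,0,0,-1]]])

```text
time_s: 14.5
eef_pos: [0.5777, -0.0697, 0.0518]
eef_rot: [0.0, 0.663, 0.748, 0.0]
wrist_force: [0.2, 0.6, -3.0]
opening: 0.107
```

Request:
servo_tool(plan=[[[0,0,-0.001,0,-1],[0,0,0,0,-1]]])

```text
time_s: 14.7
eef_pos: [0.5774, -0.0696, 0.0502]
eef_rot: [-0.0, 0.663, 0.748, -0.0]
wrist_force: [-0.3, 0.0, -4.1]
opening: 0.109
```

Request:
servo_tool(plan=[[[0,0,-0.001,0,-1],[0,0,0,0,-1]]])

```text
time_s: 14.9
eef_pos: [0.5775, -0.0696, 0.0499]
eef_rot: [-0.0, 0.663, 0.748, -0.0]
wrist_force: [-3.4, 0.7, 4.5]
opening: 0.11
```

Request:
servo_tool(plan=[[[0,0,-0.0005,0,-1],[0,0,0,0,-1]]])

```text
time_s: 15.1
eef_pos: [0.5775, -0.0696, 0.0499]
eef_rot: [-0.0, 0.663, 0.748, -0.0]
wrist_force: [-5.2, 1.8, 8.6]
opening: 0.104
```

Request:
servo_tool(plan=[[[0,0,0.001,0,-1],[0.001,0.0001,0,0,-1],[0.001,0.0001,0,0,-1],[0.001,0.0001,0,0,-1],[0.001,0.0002,0,0,-1],[0,0,0,0,-1]]])

```text
time_s: 15.7
eef_pos: [0.5811, -0.0693, 0.0499]
eef_rot: [-0.0, 0.663, 0.748, -0.001]
wrist_force: [-3.9, -0.1, 5.0]
opening: 0.11
```

```bash
python3 - <<'E'
from look import *
o=get_obs();print(o["torque"].round(3),o["wrist_force"].round(2))
E
```

```text
[-0.138  0.827 -0.026] [-3.94 -0.13  5.05]
```

Request:
servo_tool(plan=[[[0.001,0.0001,0,0,-1],[0.001,0.0001,0,0,-1],[0,0,0,0,-1]]])

```text
time_s: 16.0
eef_pos: [0.582, -0.0692, 0.05]
eef_rot: [-0.001, 0.663, 0.748, -0.001]
wrist_force: [-9.1, -1.2, 9.5]
opening: 0.104
```

Request:
servo_tool(plan=[[[0.001,0.0001,0,0,-1],[0,0,0,0,-1]]])

```text
time_s: 16.2
eef_pos: [0.5821, -0.0692, 0.05]
eef_rot: [-0.002, 0.663, 0.748, -0.002]
wrist_force: [-13.2, -1.8, 13.1]
opening: 0.106
```

Request:
servo_tool(plan=[[[0.001,0.0001,0,0,-1],[0,0,0,0,-1]]])

```text
time_s: 16.4
eef_pos: [0.5824, -0.0692, 0.0501]
eef_rot: [-0.003, 0.663, 0.749, -0.003]
wrist_force: [-17.5, -1.4, 16.1]
opening: 0.106
```

Request:
servo_tool(plan=[[[-0.002,-0.0002,0,0,-1],[0,0,0.0005,0,-1],[-0.0004,0.003,0,0,-1],[-0.0004,0.003,0,0,-1],[-0.0002,0.002,0,0,-1],[0,0,0,0,-1]]])

```text
time_s: 17.0
eef_pos: [0.5814, -0.063, 0.0501]
eef_rot: [0.0, 0.663, 0.749, -0.002]
wrist_force: [-6.1, -8.6, 2.6]
opening: 0.107
```

```bash
python3 - <<'E'
from look import *
o=get_obs();print(o["torque"].round(3),o["wrist_force"].round(2))
E
```

```text
[-1.46   1.206  0.268] [-6.08 -8.57  2.56]
```

Request:
servo_tool(plan=[[[-0.0025,-0.0003,0.0008,0,-1],[0,0,0,0,-1],[0,0,0,0,-1]]])

```text
time_s: 17.3
eef_pos: [0.58, -0.061, 0.0508]
eef_rot: [-0.0, 0.663, 0.748, 0.0]
wrist_force: [0.1, -0.5, -3.5]
opening: 0.105
```

```bash
python3 - <<'E'
from look import *
o=get_obs();print(o["torque"].round(3),o["wrist_force"].round(2))
s=camera("scene");t=camera("top")
a=cv2.resize(s["img"][150:290,190:330],None,fx=2.8,fy=2.8,interpolation=2);b=cv2.resize(t["img"][140:220,230:310],None,fx=4.9,fy=4.9,interpolation=2)
cv2.imwrite("pics/g4.png",np.hstack([a,b]))
E
```

```text
[0.032 0.028 0.078] [ 0.08 -0.51 -3.51]
```

View pics/g4.png

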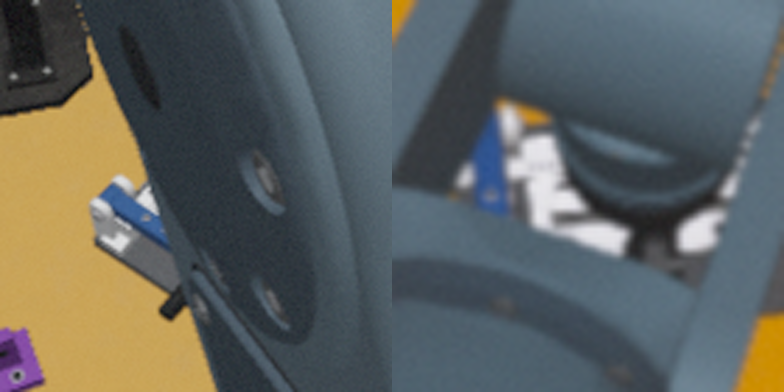

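It was friction. The bracket now hangs free just above the bed, so I'll move along the fence towards the nose.

Request:
servo_tool(plan=[[[-0.0002,0.002,0,0,-1],[-0.0002,0.0015,0,0,-1],[-0.0002,0.0015,0,0,-1],[0,0,0,0,-1]]])

```text
time_s: 17.8
eef_pos: [0.5793, -0.0559, 0.051]
eef_rot: [-0.0, 0.663, 0.748, -0.0]
wrist_force: [-0.5, -0.7, -3.7]
opening: 0.102
```

Request:
servo_tool(plan=[[[-0.0001,0.001,0,0,-1],[0,0,0,0,-1]]])

```text
time_s: 18.0
eef_pos: [0.5793, -0.0551, 0.0511]
eef_rot: [-0.0, 0.663, 0.748, 0.0]
wrist_force: [0.5, 0.3, -3.6]
opening: 0.105
```

Request:
servo_tool(plan=[[[-0.0001,0.001,0,0,-1],[0,0,0,0,-1]]])

```text
time_s: 18.2
eef_pos: [0.5792, -0.0542, 0.0511]
eef_rot: [0.0, 0.663, 0.748, -0.0]
wrist_force: [0.1, 0.4, -3.8]
opening: 0.107
```

Request:
servo_tool(plan=[[[-0.0001,0.001,0,0,-1],[0,0,0,0,-1]]])

```text
time_s: 18.4
eef_pos: [0.5793, -0.0539, 0.0513]
eef_rot: [0.001, 0.663, 0.748, -0.0]
wrist_force: [-0.6, -3.3, -3.3]
opening: 0.105
```

Request:
servo_tool(plan=[[[-0.0001,0.001,0,0,-1],[0,0,0,0,-1]]])

```text
time_s: 18.6
eef_pos: [0.5794, -0.0536, 0.0515]
eef_rot: [0.001, 0.663, 0.748, -0.001]
wrist_force: [0.5, -7.0, -3.3]
opening: 0.104
```

Request:
servo_tool(plan=[[[-0.0001,0.001,0,0,-1],[0,0,0,0,-1]]])

```text
time_s: 18.8
eef_pos: [0.5794, -0.0534, 0.0516]
eef_rot: [0.002, 0.663, 0.748, -0.001]
wrist_force: [0.2, -10.2, -2.9]
opening: 0.107
```

Request:
servo_tool(plan=[[[0.0003,-0.003,0,0,-1],[0.001,0.0001,0,0,-1],[0,0,0,0,-1]]])

```text
time_s: 19.1
eef_pos: [0.5799, -0.054, 0.0509]
eef_rot: [-0.0, 0.663, 0.748, -0.0]
wrist_force: [-1.5, -2.0, -2.1]
opening: 0.109
```

Request:
servo_tool(plan=[[[0.001,0.0001,0,0,-1],[0,0,0,0,-1]]])

```text
time_s: 19.3
eef_pos: [0.5802, -0.0539, 0.0508]
eef_rot: [-0.001, 0.663, 0.748, -0.001]
wrist_force: [-4.4, -2.7, -0.7]
opening: 0.102
```

Request:
servo_tool(plan=[[[0.001,0.0001,0,0,-1],[0,0,0,0,-1]]])

```text
time_s: 19.5
eef_pos: [0.5804, -0.0539, 0.0506]
eef_rot: [-0.002, 0.663, 0.749, -0.002]
wrist_force: [-7.0, -3.1, 1.4]
opening: 0.104
```

Request:
servo_tool(plan=[[[0,0,-0.0013,0,-1],[0,0,0,0,-1]]])

```text
time_s: 19.7
eef_pos: [0.5804, -0.0537, 0.05]
eef_rot: [-0.002, 0.663, 0.749, -0.002]
wrist_force: [-9.8, -2.2, 6.5]
opening: 0.11
```

Request:
servo_tool(plan=[[[0,0,0,0,0],[0,0,0,0,0],[0,0,0,0,0],[0,0,0,0,0],[0,0,0.03,0,0],[0,0,0.045,0,0],[-0.04,0,0.03,0,0],[-0.05,0,0,0,0]]])

```text
time_s: 20.5
eef_pos: [0.4959, -0.0553, 0.16]
eef_rot: [0.005, 0.663, 0.748, 0.002]
wrist_force: [0.2, -0.8, 0.7]
opening: 0.498
```

Request:
servo_tool(plan=[[[-0.04,-0.03,0,0,-1],[-0.02,-0.045,0,0,-1],[-0.02,-0.045,0,0,-1],[0,0,0,0,-1]]])

```text
time_s: 20.9
eef_pos: [0.4108, -0.1788, 0.1556]
eef_rot: [0.001, 0.666, 0.746, -0.001]
wrist_force: [1.1, -0.0, -1.1]
opening: -0.004
```

```bash
python3 - <<'E'
from look import *
print(get_obs()["eef_pos"],get_obs()["opening"])
s=camera("scene");t=camera("top")
cv2.imwrite("pics/s5.png",s["img"])
a=cv2.resize(s["img"][160:270,210:330],None,fx=3.3,fy=3.3,interpolation=2);b=cv2.resize(t["img"][140:250,225:345],None,fx=3.3,fy=3.3,interpolation=2)
cv2.imwrite("pics/g5.png",np.hstack([a,b]))
E
```

```text
[ 0.41076375 -0.17883496  0.15562531] -0.004370583296286159
```

View pics/g5.png

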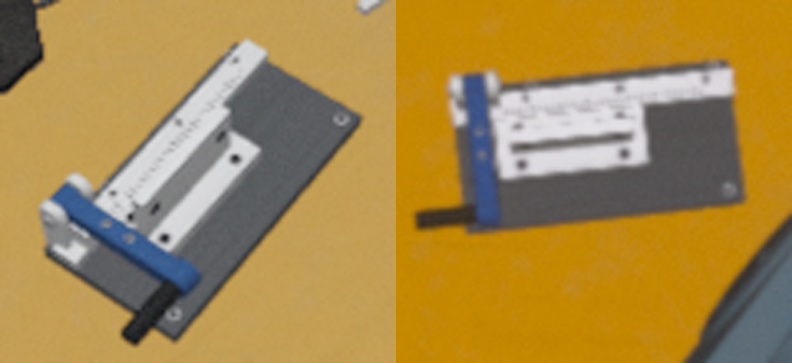

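```bash
python3 - <<'E'
from look import *
s=camera("scene");t=camera("top")
np.savez("sh5.npz",s=s["img"],t=t["img"])
cv2.imwrite("pics/t6.png",cv2.resize(t["img"][150:215,240:335],None,fx=8,fy=8,interpolation=2))
cv2.imwrite("pics/s6.png",cv2.resize(s["img"][165:255,220:325],None,fx=6.5,fy=6.5,interpolation=2))
E
```

```text
(no output)
```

View pics/t6.png

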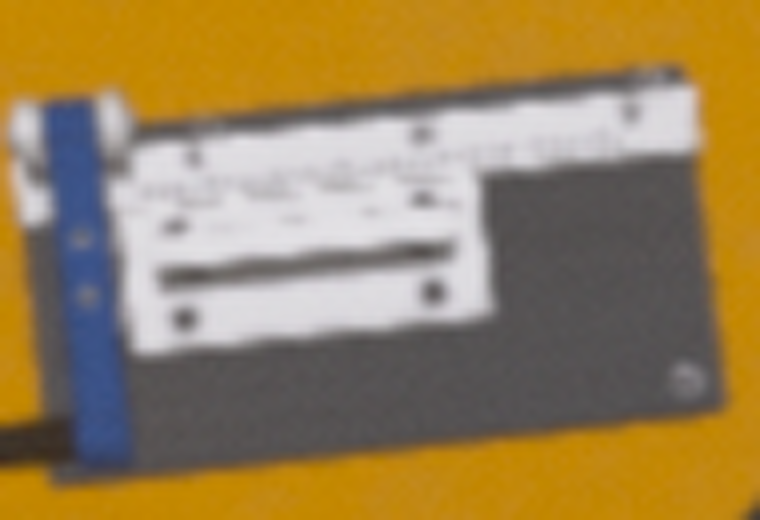

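View pics/s6.png

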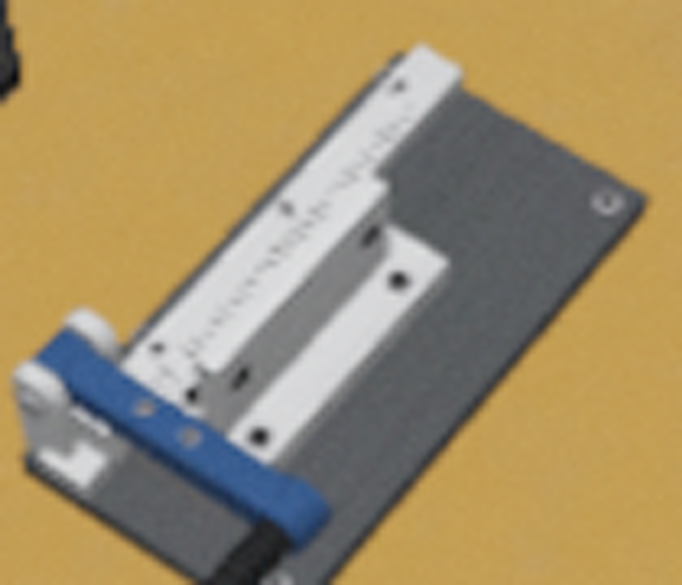

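```bash
cat > edges.py <<'E'
from look import *
def edges(t,cols_foot,cols_bed,cols_f,rows):
    im=cv2.GaussianBlur(t["img"],(0,0),.7).astype(float)
    def sub(col,ch,r0,r1,sign):
        v=im[r0:r1,col] if ch<0 else im[r0:r1,col]
        g=v[:,0]if ch==0 else v[:,2]-v[:,0] if ch==9 else v.sum(1)
        d=sign*np.diff(g);i=int(d[1:-1].argmax())+1
        a,b,c=d[i-1:i+2];o=.5*(a-c)/(a-2*b+c)
        return r0+i+.5+o
    res={}
    foot=np.array([(c,sub(c,0,r[0],r[1],-1)) for c,r in cols_foot]);
    bed=np.array([(c,sub(c,9,r[0],r[1],1)) for c,r in cols_bed]);
    fen=np.array([(c,sub(c,0,r[0],r[1],-1)) for c,r in cols_f])
    return foot,bed,fen
def line3(t,pts,z):
    P=np.array([onz(t,p,z) for p in pts])
    k=np.polyfit(P[:,1],P[:,0],1);r=P[:,0]-np.polyval(k,P[:,1]);return k,r.std(),P.mean(0)
E
python3 - <<'E'
from edges import *
t=camera("top")
lin=lambda x0,y0,x1,y1:(lambda c:y0+(y1-y0)*(c-x0)/(x1-x0))
f=lin(240+135/8,150+353/8,240+492/8,150+312/8);b=lin(240+55/8,150+484/8,240+727/8,150+405/8);g=lin(240+488/8,150+176/8,240+697/8,150+153/8)
w=lambda fn,c:(int(fn(c))-4,int(fn(c))+6)
F,B,G=edges(t,[(c,w(f,c)) for c in range(259,300)],[(c,w(b,c)) for c in range(262,328)],[(c,w(g,c)) for c in range(304,325)],0)
for n,P,z in(("foot",F,.024),("bed",B,.012),("bed z0",B,0),("fence top",G,.022),("fence bot",G,.012)):
    k,s,m=line3(t,P,z);print(n,"yaw",np.arctan(-k[0]).round(4),"resid mm",(s*1e3).round(2),m.round(4),"x at y=-.055",np.polyval(k,-.055).round(4))
E
```

```text
foot yaw 0.1308 resid mm 0.35 [ 0.5593 -0.0582  0.024 ] x at y=-.055 0.5589
bed yaw 0.1349 resid mm 0.15 [ 0.5278 -0.0969  0.012 ] x at y=-.055 0.5221
bed z0 yaw 0.1349 resid mm 0.16 [ 0.5295 -0.0975 -0.    ] x at y=-.055 0.5237
fence top yaw 0.1429 resid mm 0.36 [ 0.6157 -0.1428  0.022 ] x at y=-.055 0.6031
fence bot yaw 0.1429 resid mm 0.37 [ 0.6181 -0.1438  0.012 ] x at y=-.055 0.6053
```

Top view: the foot's edge is parallel to the bed within about 0.004 rad and the fence gap is near 0 mm. To be sure it's flush and touching, I'll nudge the foot low down with shut fingers, first towards the fence and then towards the nose.

Request:
servo_tool(plan=[[[0.015,0.015,0,0.143,-1],[0.015,0.015,0,0.143,-1],[0.015,0.015,0,0.143,-1],[0.015,0.015,0,0.143,-1],[0.015,0.015,0,0.143,-1],[0.015,0.015,0,0.143,-1],[0.015,0.015,0,0.143,-1],[0.015,0.015,0,0.143,-1]]])

```text
time_s: 21.95
eef_pos: [0.5329, -0.051, 0.1545]
eef_rot: [-0.0, 0.148, 0.989, 0.0]
wrist_force: [-0.6, 0.6, -0.3]
opening: -0.006
```

Request:
servo_tool(plan=[[[0,0,0,0.143,-1],[0,0,0,0.143,-1],[0,0,-0.03,0.141,-1],[0,0,-0.03,0,-1],[0,0,-0.03,0,-1],[0,0,-0.02,0,-1],[0,0,0,0,-1],[0,0,0,0,-1]]])

```text
time_s: 22.75
eef_pos: [0.5323, -0.0525, 0.0448]
eef_rot: [-0.0, -0.061, 0.998, 0.0]
wrist_force: [0.8, 0.8, 0.7]
opening: 0.001
```

Request:
servo_tool(plan=[[[0,-0.005,-0.008,0,-1],[0,0,-0.007,0,-1],[0,0,0,0,-1],[0,0,0,0,-1]]])

```text
time_s: 23.15
eef_pos: [0.5322, -0.059, 0.0299]
eef_rot: [-0.0, -0.06, 0.998, 0.0]
wrist_force: [-0.1, -0.1, 0.1]
opening: -0.001
```

Request:
servo_tool(plan=[[[0.005,0.0006,0,0,-1],[0.004,0.0005,0,0,-1],[0,0,0,0,-1]]])

```text
time_s: 23.45
eef_pos: [0.5422, -0.058, 0.0302]
eef_rot: [0.001, -0.06, 0.998, -0.0]
wrist_force: [-1.2, 0.0, -0.1]
opening: -0.003
```

Request:
servo_tool(plan=[[[0.002,0.0002,0,0,-1],[0.001,0.0001,0,0,-1],[0,0,0,0,-1]]])

```text
time_s: 23.75
eef_pos: [0.5443, -0.0575, 0.0298]
eef_rot: [0.0, -0.06, 0.998, -0.0]
wrist_force: [0.9, 0.4, -0.2]
opening: 0.0
```

Request:
servo_tool(plan=[[[0.001,0.0001,0,0,-1],[0,0,0,0,-1]]])

```text
time_s: 23.95
eef_pos: [0.5452, -0.0574, 0.0298]
eef_rot: [0.0, -0.06, 0.998, -0.0]
wrist_force: [0.7, 0.2, 0.2]
opening: 0.006
```

Request:
servo_tool(plan=[[[0.001,0.0001,0,0,-1],[0,0,0,0,-1]]])

```text
time_s: 24.15
eef_pos: [0.5463, -0.0573, 0.0298]
eef_rot: [0.0, -0.06, 0.998, -0.0]
wrist_force: [-0.4, 0.2, 0.8]
opening: -0.001
```

Request:
servo_tool(plan=[[[0.001,0.0001,0,0,-1],[0,0,0,0,-1]]])

```text
time_s: 24.35
eef_pos: [0.5472, -0.0572, 0.0298]
eef_rot: [-0.0, -0.06, 0.998, 0.0]
wrist_force: [-0.1, 1.0, -0.5]
opening: 0.001
```

Request:
servo_tool(plan=[[[0.001,0.0001,0,0,-1],[0,0,0,0,-1]]])

```text
time_s: 24.55
eef_pos: [0.5474, -0.0571, 0.0296]
eef_rot: [-0.001, -0.06, 0.998, 0.0]
wrist_force: [-4.8, -1.7, 4.6]
opening: 0.001
```

Request:
servo_tool(plan=[[[0.001,0.0001,0,0,-1],[0,0,0,0,-1],[0,0,0,0,-1]]])

```text
time_s: 24.85
eef_pos: [0.5475, -0.0571, 0.0296]
eef_rot: [-0.002, -0.06, 0.998, 0.0]
wrist_force: [-9.0, -3.5, 6.6]
opening: 0.001
```

Request:
servo_tool(plan=[[[-0.006,-0.0007,0,0,-1],[-0.006,-0.001,0,0,-1],[0,0,0.03,0,-1],[-0.005,-0.03,0.05,-0.143,-1],[0,-0.04,0.02,-0.143,-1],[0,-0.03,0,-0.143,-1],[0,0,0,-0.143,-1],[0,0,0,-0.143,-1]]])

```text
time_s: 25.65
eef_pos: [0.533, -0.1557, 0.1229]
eef_rot: [0.001, 0.297, 0.955, -0.0]
wrist_force: [-0.2, 0.1, -0.5]
opening: 0.003
```

Request:
servo_tool(plan=[[[0.02,0,0,-0.143,-1],[0.02,0,0,-0.143,-1],[0,0,0,-0.143,-1],[0,0,0,-0.143,-1],[0,0,0,-0.141,-1],[0,0,0,-0.143,-1],[0,0,0,0,-1]]])

```text
time_s: 26.35
eef_pos: [0.5728, -0.1543, 0.1224]
eef_rot: [0.0, 0.664, 0.748, 0.0]
wrist_force: [-0.4, -0.2, -1.2]
opening: -0.001
```

Request:
servo_tool(plan=[[[0.015,0.02,-0.02,0,-1],[0,0,-0.035,0,-1],[0,0,-0.025,0,-1],[0,0,-0.0125,0,-1],[0,0,0,0,-1],[0,0,0,0,-1]]])

```text
time_s: 26.95
eef_pos: [0.5885, -0.1348, 0.0309]
eef_rot: [0.001, 0.663, 0.749, 0.0]
wrist_force: [0.3, -0.3, 0.2]
opening: 0.0
```

Request:
servo_tool(plan=[[[-0.0005,0.005,0,0,-1],[-0.0005,0.005,0,0,-1],[-0.0002,0.0015,0,0,-1],[0,0,0,0,-1]]])

```text
time_s: 27.35
eef_pos: [0.5869, -0.1224, 0.0305]
eef_rot: [0.0, 0.663, 0.748, 0.0]
wrist_force: [0.2, 0.3, 0.1]
opening: 0.0
```

Request:
servo_tool(plan=[[[-0.0001,0.001,0,0,-1],[0,0,0,0,-1]]])

```text
time_s: 27.55
eef_pos: [0.5866, -0.1218, 0.0301]
eef_rot: [0.0, 0.663, 0.748, 0.0]
wrist_force: [0.1, 0.5, 0.0]
opening: 0.001
```

Request:
servo_tool(plan=[[[-0.0001,0.001,0,0,-1],[0,0,0,0,-1]]])

```text
time_s: 27.75
eef_pos: [0.5864, -0.1208, 0.0299]
eef_rot: [-0.0, 0.663, 0.748, -0.0]
wrist_force: [0.0, -0.4, 0.6]
opening: -0.001
```

Request:
servo_tool(plan=[[[-0.0001,0.001,0,0,-1],[0,0,0,0,-1]]])

```text
time_s: 27.95
eef_pos: [0.5863, -0.1198, 0.0299]
eef_rot: [-0.0, 0.663, 0.748, -0.0]
wrist_force: [0.5, 0.2, 0.1]
opening: 0.002
```

Request:
servo_tool(plan=[[[-0.0001,0.001,0,0,-1],[0,0,0,0,-1]]])

```text
time_s: 28.15
eef_pos: [0.5864, -0.1192, 0.03]
eef_rot: [0.0, 0.663, 0.748, -0.0]
wrist_force: [0.0, -1.6, -0.2]
opening: -0.001
```

Request:
servo_tool(plan=[[[-0.0001,0.001,0,0,-1],[0,0,0,0,-1]]])

```text
time_s: 28.35
eef_pos: [0.5867, -0.119, 0.0303]
eef_rot: [0.001, 0.663, 0.748, -0.0]
wrist_force: [-0.0, -5.3, -1.0]
opening: -0.006
```

Request:
servo_tool(plan=[[[-0.0001,0.001,0,0,-1],[0,0,0,0,-1]]])

```text
time_s: 28.55
eef_pos: [0.5868, -0.1189, 0.0305]
eef_rot: [0.002, 0.663, 0.748, -0.001]
wrist_force: [0.2, -8.8, -2.5]
opening: -0.002
```

Request:
servo_tool(plan=[[[0.0006,-0.006,0,0,-1],[0,-0.008,0,0,-1],[0,0,0.04,0,-1],[0,0,0.045,0,-1],[-0.04,-0.02,0.03,0,-1],[-0.05,0,0,0,-1],[-0.05,0,0,0,-1],[-0.03,0,0,0,0.2]]])

```text
time_s: 29.35
eef_pos: [0.4164, -0.1487, 0.1424]
eef_rot: [-0.001, 0.664, 0.748, -0.0]
wrist_force: [0.4, -1.0, 0.9]
opening: 0.157
```

```bash
python3 - <<'E'
from edges import *
print(get_obs()["eef_pos"])
s=camera("scene");t=camera("top")
a=cv2.resize(s["img"][165:260,215:335],None,fx=3.3,fy=3.3,interpolation=2);b=cv2.resize(t["img"][145:240,225:345],None,fx=3.3,fy=3.3,interpolation=2)
cv2.imwrite("pics/g7.png",np.hstack([a,b]))
lin=lambda x0,y0,x1,y1:(lambda c:y0+(y1-y0)*(c-x0)/(x1-x0))
f=lin(240+135/8,150+353/8,240+492/8,150+312/8);b=lin(240+55/8,150+484/8,240+727/8,150+405/8);g=lin(240+488/8,150+176/8,240+697/8,150+153/8)
w=lambda fn,c:(int(fn(c))-4,int(fn(c))+6)
F,B,G=edges(t,[(c,w(f,c)) for c in range(259,300)],[(c,w(b,c)) for c in range(262,328)],[(c,w(g,c)) for c in range(304,325)],0)
for n,P,z in(("foot",F,.024),("bed",B,.012),("fence top",G,.022)):
    k,sd,m=line3(t,P,z);print(n,"yaw",np.arctan(-k[0]).round(4),"resid mm",(sd*1e3).round(2),"x at y=-.055",np.polyval(k,-.055).round(4))
E
```

```text
[ 0.41641025 -0.14867079  0.14241026]
foot yaw 0.1374 resid mm 0.4 x at y=-.055 0.5592
 ** On entry to DLASCL parameter number  4 had an illegal value
 ** On entry to DLASCL parameter number  4 had an illegal value
 ** On entry to DLASCL parameter number  4 had an illegal value
 ** On entry to DLASCL parameter number  4 had an illegal value
 ** On entry to DLASCL parameter number  5 had an illegal value
 ** On entry to DLASCL parameter number  4 had an illegal valueedges.py:8: RuntimeWarning: divide by zero encountered in scalar divide
  a,b,c=d[i-1:i+2];o=.5*(a-c)/(a-2*b+c)
Traceback (most recent call last):
  File "edges.py", line 17, in line3
    k=np.polyfit(P[:,1],P[:,0],1);r=P[:,0]-np.polyval(k,P[:,1]);return k,r.std(),P.mean(0)
numpy.linalg.LinAlgError: SVD did not converge in Linear Least Squares
```

View pics/g7.png

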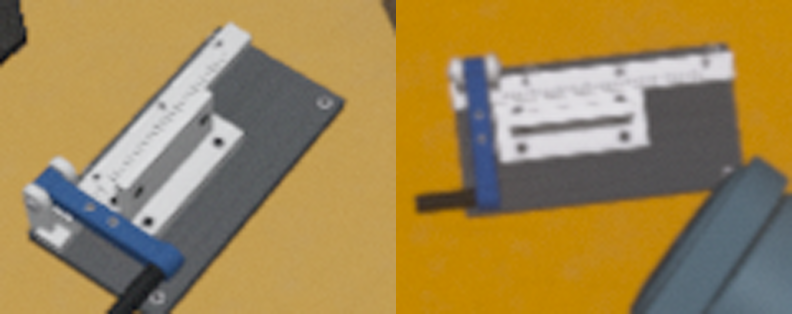

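Foot yaw now reads 0.137 against the bed's 0.135 and the fence's 0.143, so it's flush. Its end is under the arm's edge, at the nose. Now back to the grip bar.

Request:
servo_tool(plan=[[[0.02,0.036,0,0.01,0],[0.02,0.036,0,0,0],[0.02,0.036,0,0,0],[0.02,0.036,0,0,0],[0.021,0.038,0,0,0],[0,0,0,0,0],[0,0,0,0,0]]])

```text
time_s: 30.15
eef_pos: [0.5212, 0.0336, 0.1426]
eef_rot: [-0.0, 0.659, 0.752, -0.0]
wrist_force: [-0.6, -0.8, 0.3]
opening: 0.502
```

Request:
servo_tool(plan=[[[-0.003,0,-0.04,0,0],[0,0,-0.035,0,0],[0,0,-0.018,0,0],[0,0,-0.004,0,0],[0,0,0,0,0],[0,0,0,0,-1],[0,0,0,0,-1],[0,0,0,0,-1]]])

```text
time_s: 30.95
eef_pos: [0.5183, 0.0321, 0.0474]
eef_rot: [0.001, 0.66, 0.752, 0.0]
wrist_force: [-2.2, -2.3, 4.9]
opening: 0.143
```

Request:
servo_tool(plan=[[[0,0,0,0,-1],[0,0,0,0,-1],[0,0,0,0,-1]]])

```text
time_s: 31.25
eef_pos: [0.5183, 0.0321, 0.0474]
eef_rot: [0.001, 0.66, 0.752, 0.0]
wrist_force: [-1.9, -2.1, 5.2]
opening: 0.14
```

```bash
python3 - <<'E'
import numpy as np
th=np.linspace(0,1.75,17);x=39-92*np.cos(th);z=50+92*np.sin(th)
for a,b,c in zip(th[1:],np.diff(x),np.diff(z)):print(round(a,2),(b*.992).round(1),(b*.128).round(1),c.round(1))
E
```

```text
0.11 0.5 0.1 10.0
0.22 1.6 0.2 9.9
0.33 2.7 0.3 9.7
0.44 3.7 0.5 9.3
0.55 4.7 0.6 8.9
0.66 5.6 0.7 8.3
0.77 6.5 0.8 7.6
0.88 7.3 0.9 6.9
0.98 8.0 1.0 6.0
1.09 8.6 1.1 5.1
1.2 9.1 1.2 4.1
1.31 9.5 1.2 3.1
1.42 9.8 1.3 2.0
1.53 9.9 1.3 0.9
1.64 10.0 1.3 -0.2
1.75 9.9 1.3 -1.2
```

Request:
servo_tool(plan=[[[0.0005,0.0001,0.01,0,-1],[0.0016,0.0002,0.0099,0,-1],[0.0027,0.0003,0.0097,0,-1],[0.0037,0.0005,0.0093,0,-1],[0.0047,0.0006,0.0089,0,-1],[0.0056,0.0007,0.0083,0,-1]]])

```text
time_s: 31.85
eef_pos: [0.5334, 0.0344, 0.1019]
eef_rot: [-0.002, 0.659, 0.752, -0.003]
wrist_force: [-9.2, -7.1, 0.0]
opening: 0.141
```

Request:
servo_tool(plan=[[[0.0065,0.0008,0.0076,0,-1],[0.0073,0.0009,0.0069,0,-1],[0.008,0.001,0.006,0,-1],[0.0086,0.0011,0.0051,0,-1],[0.0091,0.0012,0.0041,0,-1],[0,0,0,0,-1]]])

```text
time_s: 32.45
eef_pos: [0.5772, 0.0402, 0.1375]
eef_rot: [0.001, 0.66, 0.752, 0.001]
wrist_force: [-13.1, -0.9, 28.7]
opening: 0.136
```

Request:
servo_tool(plan=[[[0,0,0.002,0,-1],[0,0,0,0,-1]]])

```text
time_s: 32.65
eef_pos: [0.5772, 0.0401, 0.1377]
eef_rot: [0.001, 0.66, 0.752, 0.001]
wrist_force: [-5.6, -0.9, 14.7]
opening: 0.136
```

Request:
servo_tool(plan=[[[0.0095,0.0012,0.0035,0,-1],[0.0098,0.0013,0.002,0,-1],[0,0,0,0,-1]]])

```text
time_s: 32.95
eef_pos: [0.5964, 0.0426, 0.1426]
eef_rot: [0.001, 0.66, 0.752, 0.001]
wrist_force: [-3.6, -2.0, 11.7]
opening: 0.134
```

Request:
servo_tool(plan=[[[0.0095,0.0012,0.001,0,-1],[0.0095,0.0012,0,0,-1],[0.004,0.0005,-0.0003,0,-1],[0,0,0,0,-1]]])

```text
time_s: 33.35
eef_pos: [0.6192, 0.0459, 0.1422]
eef_rot: [0.001, 0.66, 0.752, 0.001]
wrist_force: [-1.9, 0.1, 4.5]
opening: 0.131
```

Request:
servo_tool(plan=[[[0.002,0.0003,-0.0003,0,-1],[0,0,0,0,-1]]])

```text
time_s: 33.55
eef_pos: [0.6209, 0.0461, 0.142]
eef_rot: [0.001, 0.66, 0.752, 0.001]
wrist_force: [-1.8, -1.2, 5.0]
opening: 0.135
```

Request:
servo_tool(plan=[[[0.002,0.0003,-0.0003,0,-1],[0,0,0,0,-1]]])

```text
time_s: 33.75
eef_pos: [0.6226, 0.0464, 0.1417]
eef_rot: [0.0, 0.66, 0.752, 0.0]
wrist_force: [-3.2, -0.4, 7.6]
opening: 0.14
```

Request:
servo_tool(plan=[[[0.0015,0.0002,-0.0003,0,-1],[0,0,0,0,-1]]])

```text
time_s: 33.95
eef_pos: [0.6238, 0.0465, 0.1415]
eef_rot: [0.0, 0.66, 0.752, 0.0]
wrist_force: [-4.6, -1.1, 8.2]
opening: 0.139
```

Request:
servo_tool(plan=[[[0.0015,0.0002,-0.0003,0,-1],[0,0,0,0,-1]]])

```text
time_s: 34.15
eef_pos: [0.6251, 0.0467, 0.1413]
eef_rot: [-0.0, 0.66, 0.752, -0.0]
wrist_force: [-5.1, -1.6, 10.0]
opening: 0.135
```

Request:
servo_tool(plan=[[[0.0015,0.0002,-0.0003,0,-1],[0,0,0,0,-1]]])

```text
time_s: 34.35
eef_pos: [0.6257, 0.0468, 0.1411]
eef_rot: [-0.001, 0.66, 0.752, -0.001]
wrist_force: [-9.1, -2.2, 13.0]
opening: 0.139
```

Request:
servo_tool(plan=[[[0.0015,0.0002,-0.0003,0,-1],[0,0,0,0,-1]]])

```text
time_s: 34.55
eef_pos: [0.6259, 0.0469, 0.1411]
eef_rot: [-0.002, 0.659, 0.752, -0.002]
wrist_force: [-15.6, -3.4, 19.4]
opening: 0.141
```

Request:
servo_tool(plan=[[[0.0015,0.0002,0,0,-1],[0,0,0,0,-1]]])

```text
time_s: 34.75
eef_pos: [0.626, 0.0469, 0.141]
eef_rot: [-0.003, 0.659, 0.752, -0.003]
wrist_force: [-22.2, -3.6, 23.1]
opening: 0.138
```

Request:
servo_tool(plan=[[[0,0,0,0,0],[0,0,0,0,0],[0,0,0,0,0],[0,0,0,0,0],[0,0,0.03,0,0],[0,0,0.04,0,0],[0,0,0.045,0,0],[0,0,0.045,0,0]]])

```text
time_s: 35.55
eef_pos: [0.6294, 0.0472, 0.2993]
eef_rot: [-0.0, 0.66, 0.752, -0.0]
wrist_force: [1.0, 0.3, 0.5]
opening: 0.497
```

Request:
servo_tool(plan=[[[-0.04,-0.02,0,0,0],[-0.04,-0.025,0,0,0],[-0.04,-0.025,0,0,0],[-0.04,-0.025,0,0,0],[-0.04,-0.025,0,0,0],[-0.03,-0.04,0,0,0],[0,-0.04,0,0,0],[0,0,0,0,0]]])

```text
time_s: 36.35
eef_pos: [0.3991, -0.1567, 0.2986]
eef_rot: [0.001, 0.662, 0.75, -0.0]
wrist_force: [0.9, 0.6, 0.4]
opening: 0.5
```

```bash
python3 - <<'E'
from edges import *
o=get_obs();print(o["time_s"],o["eef_pos"],o["wrist_force"])
s=camera("scene");t=camera("top")
cv2.imwrite("pics/s9.png",s["img"])
a=cv2.resize(s["img"][155:265,200:320],None,fx=3.3,fy=3.3,interpolation=2);b=cv2.resize(t["img"][135:245,220:340],None,fx=3.3,fy=3.3,interpolation=2)
cv2.imwrite("pics/g9.png",np.hstack([a,b]))
for n in("stop_grip","ring_gauge"):
    print(n,[px(d).round(1) for d in pinpoint(s,n)],[px(d).round(1) for d in pinpoint(t,n)])
E
```

```text
36.35 [ 0.3990707  -0.15673069  0.29861145] [0.86927197 0.62854745 0.36703419]
stop_grip [array([210.9, 204.5])] [array([228.1, 149.3])]
ring_gauge [array([377.9, 178.8])] [array([229.4, 148. ])]
```

View pics/g9.png

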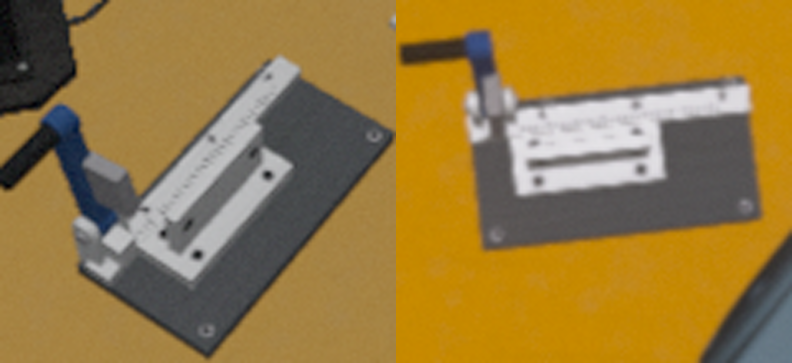

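View pics/s9.png

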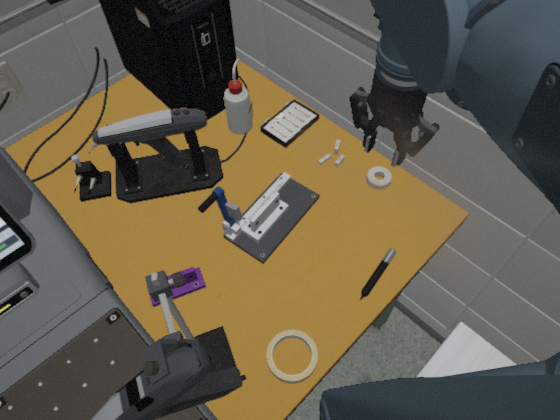

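```bash
python3 - <<'E'
from edges import *
s=camera("scene");t=camera("top")
z=np.load("sh5.npz")
lin=lambda x0,y0,x1,y1:(lambda c:y0+(y1-y0)*(c-x0)/(x1-x0))
f=lin(240+135/8,150+353/8,240+492/8,150+312/8);b=lin(240+55/8,150+484/8,240+727/8,150+405/8);g=lin(240+488/8,150+176/8,240+697/8,150+153/8)
w=lambda fn,c:(int(fn(c))-4,int(fn(c))+6)
for nm,im in(("sh5",z["t"]),("now",t["img"])):
    q=dict(t);q["img"]=im
    F,B,G=edges(q,[(c,w(f,c)) for c in range(260,300)],[(c,w(b,c)) for c in range(262,322)],[(c,w(g,c)) for c in range(304,325)],0)
    for n,P,zz in(("foot",F,.024),("bed",B,.012),("fence top",G,.022)):
        k,sd,m=line3(t,P,zz);print(nm,n,"yaw",np.arctan(-k[0]).round(4),"x at y=-.055",np.polyval(k,-.055).round(4))
def shift(A,B,x0,y0,x1,y1):
    a=A[y0:y1,x0:x1].astype(np.float32).mean(2);b=B[y0:y1,x0:x1].astype(np.float32).mean(2)
    M=np.eye(2,3,dtype=np.float32)
    cc,M=cv2.findTransformECC(a,b,M,cv2.MOTION_TRANSLATION,(3,100,1e-5));return M[:,2],cc
for n,cur,reg in(("t foot R",t,(288,170,308,195)),("t foot L",t,(259,176,280,196)),("t bed ctrl",t,(310,160,335,206)),("s foot",s,(255,200,292,240)),("s bed ctrl",s,(285,180,325,230))):
    print(n,shift(z["t" if n[0]=="t" else "s"],cur["img"],*reg))
cv2.imwrite("pics/t10.png",cv2.resize(t["img"][150:215,240:335],None,fx=8,fy=8,interpolation=2))
E
```

```text
sh5 foot yaw 0.13 x at y=-.055 0.5589
sh5 bed yaw 0.1357 x at y=-.055 0.5221
sh5 fence top yaw 0.1429 x at y=-.055 0.6031
now foot yaw 0.1369 x at y=-.055 0.5592
now bed yaw 0.1357 x at y=-.055 0.5221
now fence top yaw 0.1415 x at y=-.055 0.6032
t foot R (array([-0.03233847, -0.14701694], dtype=float32), 0.9918570857429702)
t foot L (array([-0.0643687 , -0.06685321], dtype=float32), 0.9944715802225066)
t bed ctrl (array([ 0.00753884, -0.00920758], dtype=float32), 0.9998809932729413)
s foot (array([-0.01424932, -0.08217733], dtype=float32), 0.9543326043862662)
s bed ctrl (array([-0.08064753, -0.0345818 ], dtype=float32), 0.9969799377022366)
```

View pics/t10.png

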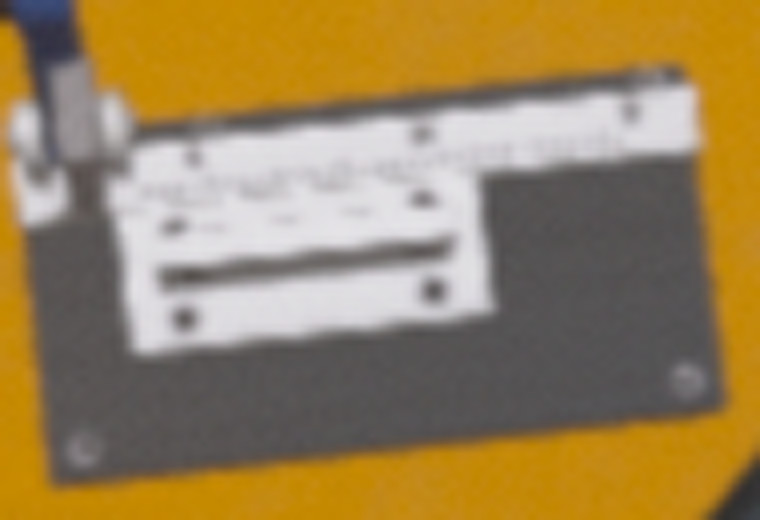

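```bash
python3 -c "
from bench import *
print(get_obs()['time_s']);print(hand_in())"
```

```text
36.75
the job is handed in; nothing more can be done
None
```

The job is done and was handed in at 36.75 s. The bracket sits foot-down on the bed against the fence and nose, and the stop is fully up again.

**What I did**
- **Stop down:** I gripped the bar and swung the stop down until it was hard on its saddle (27 N, no further travel).
- **Placing:** I set the bracket on the bed by its web and felt contact with both the fence and the nose. Shut fingers low on the foot then seated it against each (about 9 N each).
- **Stop up:** I swung the stop back to its upper end stop. The hinge angle from the tool path was about 1.75 rad, with resistance rising and no further travel. Then I opened the gripper and moved the arm clear.

**Last checks (top and scene pictures)**
- **Flush with the fence:** the foot's yaw is 0.137 rad, against 0.136 for the bed and 0.142 for the fence. The gap to the fence is about 0 mm, good to about half a millimetre.
- **Not moved by the flip-up:** the foot's edge reads the same before and after, at x 0.5592 m.
- **Other items:** the ring gauge looks unmoved in the scene picture, and I never went near the purple look-alike.

**What disagreed**
- My first fixture fit was about 2.5 mm off across the fence and 0.014 rad off in yaw. I placed the bracket by contact instead.
- In the last top picture, the network's ring gauge position was a false hit on the stop. I relied on the scene picture for the ring.
- The bracket's contact with the nose is known by force only. The stop arm hid the nose from the cameras.
- On the upswing the wrist force briefly reached about 30 N, against the 120 N limit. I eased it by raising the path 2 mm.

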